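Park the laser fixture's guard door

ROBOT

A 6-joint arm with a two-finger parallel gripper is mounted at the origin on the work surface. World frame = base frame: x ahead of the robot, y to its left, z up, the work surface at z = 0. Lengths are in m, angles in rad, forces in N, time in s.
With the tool pointing down it reaches from about 0.375 to 0.975 m from the base axis. Payload 3.8 kg.
Tool frame: the origin (TCP) lies at the very end of the fingers, on their centre line; the grasp point (between the pads) lies 19 mm behind it (arm.pinch_z is the distance from the TCP to the grasp point, in m); x points along the fingers, y is the direction in which the jaws open and shut, and the axes are right-handed (so a half turn about x gives the same grasp; the last joint's range is limited). The gripper opens to 85 mm and grips with 20 to 120 N. Pads are 22 mm wide; open, the fingers measure 114 mm over their backs; the gripper's body (76 mm by 85 mm) begins 54 mm behind the grasp point. The pads swing forward as they close: fully open they stand 13 mm farther back than shut.
Start: joints at [-1.186, 0.264, 1.604, -0, 1.274, -0.037], TCP at [0.276, -0.616, 0.231] pointing down, gripper open.
Joint ranges: [-2.63, 2.63], [-0.94, 2.18], [0.31, 2.57], [-1.31, 4.45], [0, 2.66], [-2.55, 2.55]. Speed limits (rad/s): [2.57, 2.57, 3.14, 3.14, 3.14, 3.14].

INTERFACE

Orientations are given as a rotation vector (axis times angle).
In Python, from cell import arm, imaging, models gives the robot as it stands. The module is installed in compiled form; this text tells all that it offers.
- The arm moves only by the shell command python3 -m creep 'ROWS'. ROWS is JSON, a list of rows, each a list of 3 entries, a list of its own where there are three numbers: the shift along the tool's x, y, z in mm, then the turn, a rotation vector about the tool's x, y, z in degrees, then the finger opening in mm, from 0 to 85.4. In form: [[[dx, dy, dz], [wx, wy, wz], grip], ...]. A call has exactly 10 rows; each row is the pose to reach, as a shift and turn from the pose commanded when the call began, along the tool's axes at that moment; what a row does not reach only later rows make up. A row lasts 1/12 s, in which the tool goes at most 41.7 mm and 7.16 degrees, less where a joint would pass 70% of its speed; a pose out of reach is approached as far as the arm can. A call with a gripper value outside its range is refused whole. The fingers move at their own pace and stop on an object; the grip force is fixed at half the most. Time passes only in rows, so rows that repeat a pose let the fingers close, or fill a call up. It gives the time, the measured TCP pose, the force and the opening at its end, in the units of the state.
- arm.sense(): the state, without advancing time (a new reading comes with each control period).
- imaging.grab_frame(name): name is "side" or "top" or "wrist"; returns (picture, depth): 384x512x3 uint8, blue, green, red; 384x512 float32, m along the optical axis (not along the pixel's ray), 0 where there is no reading.
- imaging.camera_params(name): a dict with "K" (3x3 intrinsics, pixels), "rvec" (rotation vector, rad) and "tvec" (3), from world to camera coordinates, as OpenCV has them; the wrist camera has in their place "T_tool_cam" (4x4, takes a point from camera to tool coordinates, whose origin is the TCP and whose axes are the tool frame's). Camera axes: x right, y down, z forward; pixel columns grow to the right and rows downward; lengths in m; the calibration is good to about 2 mm. A picture is of the moment at which its call begins: read the wrist's pose just before it. camera_params takes no time and is no camera call.
- arm.close_job(): hands the job in, once; it reports no verdict.
Trained networks look in the newest picture that a camera, given by its name, has taken for a name from the list of things; names that differ only in an ending like _2 or _b are one class to them, and where a whole thing is asked for, a point or a joint stands for the part that bears it (a point fixed in the world has none). Each returns a list of dicts, best first, with "conf" (0 to 1); they miss things now and then, are a little off and sometimes report something else, mostly with a low value. They report only what shows in the picture. A call takes as long as a camera call. They do not tell look-alikes from the thing itself.
- models.search_frame(label, camera): "centre" ([column, row] in pixels, amid what is visible of it).
- models.landmark_of(label, camera): "centre" ([column, row] in pixels: a listed point, or the origin of a listed thing).
The state is a dict: "t": time; "q": joint angles; "joint_vel": joint speeds; "joint_efforts": joint torques, N m; "position": TCP position; "orientation": TCP orientation; "wrist_force": force on the tool from outside, world axes, zero at the start; "moment": the same for the moment, N m; "grip_width": finger opening in m.
Only numpy, scipy, OpenCV 4.12 (cv2) and the standard library are available. Lean on these libraries where they do the work, as an engineer would, in place of code of your own. Each camera call takes 0.05 s, during which the arm holds its last target. There are 200 camera calls.

TASK

The windowed guard door of the marking fixture stands in its hinge, held down by a sprung hinge pin. Pull the pin out by its upright knob until it stays out, lift the guard straight up off the hinge, and drop it back into the empty parking shoe so that it stands upright, fully home in the slot.

Things in the scene. Friction and masses are not known exactly. Their poses are not given: they have to be found in the camera images.
- pin (a joint): Sprung hinge pin, slides level along pin_knob's y axis. 0 m = in: its rod sits in a notch in the guard's lower corner and the guard cannot lift more than 3 mm; 0.026 = out, at a stop. The spring snaps over at 0.013: below it pushes the pin in, above it pushes the pin out and holds it. About 5 N to pull. The guard is free from 0.020 on.
- pin_knob (a point): Middle of the pin's upright black knob, 18 mm in diameter, 45 mm tall; this point is 75 mm above the table, the knob's top 95 mm. It moves with the pin; its y axis points in the pulling direction, straight away from the guard. With the pin in it is 135 mm from the guard's middle, 75 mm from its edge. Beyond it lies only a flat 8 mm base plate.
- guard: Loose upright aluminium door with a window, 0.35 kg: 120 mm wide (y), 10 thick at the foot (x), 112 high; on top a black grip block 70 long (y), 16 thick (x), 38 high, its middle 131 mm above the origin. Origin: middle of the foot's underside, 8 mm above the table in the hinge slot, whose sides reach 48 mm. Both faces and ends alike. A windowless steel panel with the same grip is a bystander.
- shoe_seat (a point): Middle of the slot floor of the empty parking shoe, 8 mm above the table; the parked guard's origin lies here. The aluminium shoe is fixed; its slot runs along this point's y axis, 14 mm wide, 140 mm long inside, 22 mm deep; above that the sides flare to a 44 mm wide mouth 48 mm above the table; end walls 42 mm high. The guard may stand either way round in it.
Not all that is in view belongs to the job. What is shaped like the guard but red is not meant.

How it is judged:
By the outcome, as a careful person would: the job done as asked, in the order asked, and still so for the second after the job is handed in, with the robot touching nothing.
It also fails if it takes over 56 s, if anything falls off the work surface, if the arm or the gripper's body presses on something with over 40 N, if the wrist force passes 120 N, or if a joint passes its speed limit or range.

## Working session

There is one attempt and no reset: what is moved stays moved. The work goes in short steps, Python scripts to look and compute and a shell command to move; the robot and the scene stay as the last step left them, time stands still between calls to the robot, and variables do not carry over. Pictures are saved under pics/ and viewed, about 8 in all and at most 12, crops included, and the job is handed in when it is done.

```bash
mkdir -p pics
cat > h.py <<'E'
import numpy as np, cv2
from cell import arm, imaging, models
from scipy.spatial.transform import Rotation as R
def snap(n):
    s=arm.sense(); im,d=imaging.grab_frame(n); p=imaging.camera_params(n); K=np.array(p["K"])
    if n=="wrist":
        T=np.eye(4);T[:3,:3]=R.from_rotvec(s["orientation"]).as_matrix();T[:3,3]=s["position"];T=T@np.array(p["T_tool_cam"])
    else:
        C=np.eye(4);C[:3,:3]=R.from_rotvec(np.ravel(p["rvec"])).as_matrix();C[:3,3]=np.ravel(p["tvec"]);T=np.linalg.inv(C)
    return im,d,K,T
def cloud(d,K,T):
    v,u=np.indices(d.shape); P=np.stack([(u-K[0,2])/K[0,0]*d,(v-K[1,2])/K[1,1]*d,d],-1)
    W=P@T[:3,:3].T+T[:3,3]; W[d<=0]=np.nan; return W
def ray(px,z,K,T):
    r=T[:3,:3]@np.array([(px[0]-K[0,2])/K[0,0],(px[1]-K[1,2])/K[1,1],1]); return T[:3,3]+r*(z-T[2,3])/r[2]
E
python3 - <<'E'
from h import *
ims=[]
for n in ("side","top"):
    im,d,K,T=snap(n); np.savez(f"{n}.npz",im=im,d=d,K=K,T=T); ims.append(im)
    W=cloud(d,K,T)
    for l,z in (("pin_knob",.075),("guard",.008),("shoe_seat",.008)):
        for f in (models.landmark_of,models.search_frame):
            for r in f(l,n)[:4]:
                c=r["centre"]; i=tuple(np.int32(np.round(c)))[::-1]
                print(n,f.__name__,l,np.round(c),round(r["conf"],2),"ray",ray(c,z,K,T).round(3),"depth",W[i].round(3))
cv2.imwrite("pics/side.png",cv2.resize(ims[0],(800,600)));cv2.imwrite("pics/top.png",cv2.resize(ims[1],(800,600)))
print(arm.sense())
E
```

```text
side call pin_knob [211. 250.] 0.73 ray [0.503 0.229 0.075] depth [0.496 0.236 0.086]
side call pin_knob [210. 255.] 0.55 ray [0.496 0.241 0.075] depth [0.497 0.239 0.072]
side call guard [252. 234.] 0.86 ray [0.49  0.095 0.008] depth [0.471 0.125 0.049]
side call guard [252. 211.] 0.81 ray [0.535 0.033 0.008] depth [0.491 0.097 0.087]
side call guard [145. 238.] 0.71 ray [0.689 0.255 0.008] depth [0.639 0.286 0.073]
side call shoe_seat [330. 170.] 0.58 ray [ 0.449 -0.228  0.008] depth [ 0.433 -0.185  0.046]
side call shoe_seat [332. 168.] 0.98 ray [ 0.449 -0.239  0.008] depth [ 0.448 -0.237  0.011]
top call pin_knob [168. 206.] 0.41 ray [0.506 0.232 0.075] depth [0.505 0.228 0.091]
top call guard [224. 214.] 0.63 ray [0.494 0.107 0.008] depth [0.489 0.105 0.051]
top call guard [152. 156.] 0.63 ray [0.639 0.283 0.008] depth [0.636 0.28  0.023]
top call guard [144. 149.] 0.65 ray [0.657 0.304 0.008] depth [0.639 0.286 0.084]
top call guard [224. 210.] 0.56 ray [0.502 0.108 0.008] depth [0.486 0.097 0.16 ]
top call shoe_seat [368. 225.] 0.81 ray [ 0.461 -0.236  0.008] depth [ 0.462 -0.236  0.006]
top call shoe_seat [368. 226.] 0.81 ray [ 0.46  -0.237  0.008] depth [ 0.459 -0.236  0.009]
{'t': 0.7, 'q': array([-1.18586204e+00,  2.63828751e-01,  1.60392616e+00,  6.41103396e-06,
        1.27368245e+00, -3.68961958e-02]), 'joint_vel': array([-0.00264504,  0.00058315, -0.00153363,  0.00029797,  0.00109719,
       -0.00083928]), 'joint_efforts': array([ 1.34174810e-03, -5.14828706e+01, -3.67608654e+01,  1.13053634e-04,
        6.65490152e-04, -1.65969137e-06]), 'position': array([ 0.27638383, -0.61586652,  0.23136773]), 'orientation': array([ 1.9886289 ,  0.42560078, -1.98856193]), 'wrist_force': array([-0.55195802, -0.32162117, -0.86668617]), 'moment': array([-0.02885393, -0.00917777, -0.04007447]), 'grip_width': 0.08541278280701445}
```

View pics/side.png

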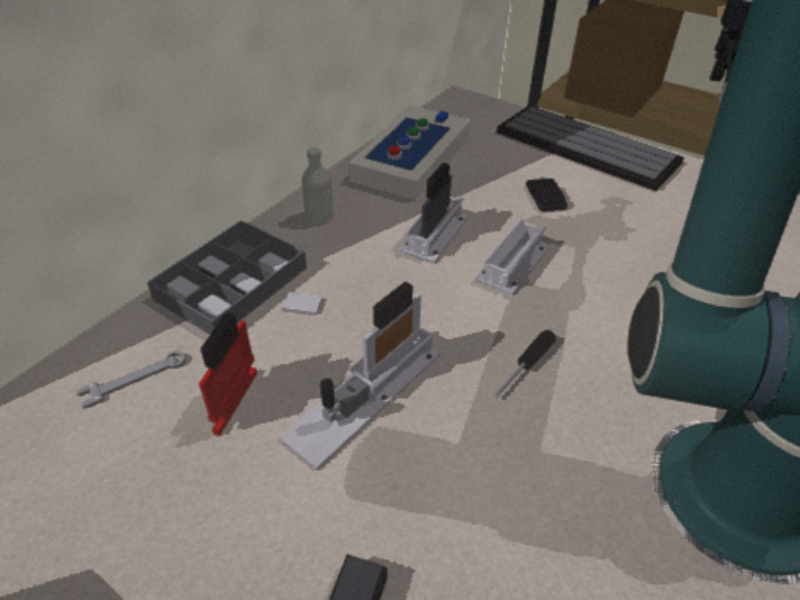

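View pics/top.png

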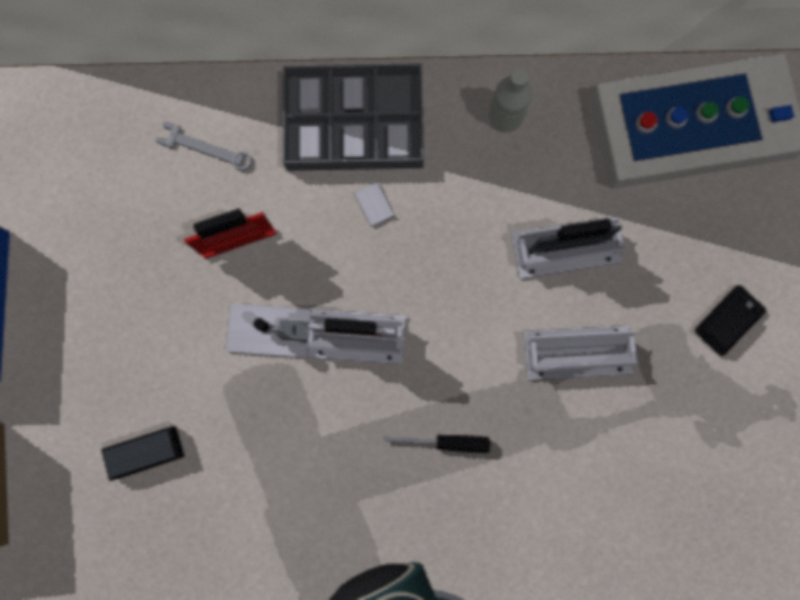

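The side view shows the guard with its window in the hinge at (395,330) and the black knob at (328,392). The red look-alike is at (228,370), the windowless steel panel at (435,205) in another shoe, and the empty shoe at (515,255). In the top view the guard is at (350,327), the knob at (262,325), the empty shoe at (580,352) and the steel panel at (570,245). The windowed aluminium guard next to the knob is the one meant. Next I'll confirm it in a crop and fit the axes.

Run:
```python
from h import *
for n in ("top","side"):
    f=np.load(n+".npz"); W=cloud(f["d"],f["K"],f["T"]); 
    def fit(name,c,r,z0,z1):
        m=(np.hypot(W[...,0]-c[0],W[...,1]-c[1])<r)&(W[...,2]>z0)&(W[...,2]<z1); P=W[m]
        if len(P)<6: print(n,name,"few");return
        rc=cv2.minAreaRect(P[:,:2].astype(np.float32)*1000)
        v=np.linalg.svd(P[:,:2]-P[:,:2].mean(0))[2][0]
        print(n,name,len(P),"rect",np.round(rc[0],1),np.round(rc[1],1),round(rc[2],1),"pca",round(np.degrees(np.arctan2(v[1],v[0]))%180,1),"zmed",np.median(P[:,2]).round(4),"mean",P.mean(0).round(4))
    fit("grip",(.49,.1),.06,.145,.17); fit("knob",(.5,.232),.03,.06,.11); fit("knobtop",(.5,.232),.03,.088,.11)
    fit("shoe rims",(.46,-.237),.11,.03,.06); fit("shoe all",(.46,-.237),.13,.006,.06); fit("hinge all",(.49,.1),.07,.03,.06)
    fit("steel",(.62,-.22),.08,.14,.17)
a=cv2.resize(np.load("side.npz")["im"][170:310,180:300],None,fx=4,fy=4,interpolation=2);b=cv2.resize(np.load("top.npz")["im"][180:255,135:275],None,fx=4,fy=4,interpolation=2)
c=np.zeros((560,480+0,3),np.uint8)
cv2.imwrite("pics/crop.png",a)
```

```text
top grip 261 rect [491.4  97.9] [68.5 16.6] 85.0 pca 85.0 zmed 0.1572 mean [0.4907 0.0977 0.1568]
top knob 74 rect [502.8 231.5] [15.8 16.9] 31.3 pca 59.1 zmed 0.0925 mean [0.5022 0.23   0.0879]
top knobtop 52 rect [502.9 232.1] [16.3 15.8] 45.1 pca 65.9 zmed 0.0939 mean [0.503  0.2316 0.0939]
top shoe rims 1122 rect [ 461.1 -241.2] [ 52.7 153.7] 2.3 pca 92.3 zmed 0.0419 mean [ 0.4617 -0.2416  0.0413]
top shoe all 1997 rect [ 467.9 -247. ] [221.5 223.5] 71.4 pca 91.7 zmed 0.0335 mean [ 0.4608 -0.2393  0.0278]
top hinge all 812 rect [491.8  99.7] [139.1  52.8] 85.1 pca 86.2 zmed 0.0438 mean [0.4876 0.0985 0.043 ]
top steel 146 rect [ 624.7 -229.9] [15.  68.7] 9.5 pca 98.0 zmed 0.1415 mean [ 0.6251 -0.2308  0.1417]
side grip 260 rect [491.6 100.4] [70.5 17.9] 86.2 pca 84.5 zmed 0.1569 mean [0.4891 0.1037 0.1551]
side knob 132 rect [503.2 234.5] [17.5 17. ] 42.0 pca 45.1 zmed 0.084 mean [0.5007 0.2371 0.0827]
side knobtop 54 rect [503.3 234.5] [14.7 17.1] 41.3 pca 128.2 zmed 0.0948 mean [0.5025 0.2352 0.0942]
side shoe rims 549 rect [ 461.7 -239.4] [ 53.1 158. ] 2.3 pca 92.7 zmed 0.0414 mean [ 0.4642 -0.2342  0.0409]
side shoe all 1155 rect [ 506.5 -237. ] [166.2 164.2] 2.0 pca 90.3 zmed 0.0279 mean [ 0.4579 -0.2301  0.0261]
side hinge all 659 rect [489.8 100.1] [138.4  52.3] 82.6 pca 79.7 zmed 0.0454 mean [0.4863 0.1099 0.0447]
side steel 61 rect [ 624.2 -228.6] [15.7 70.7] 8.6 pca 97.1 zmed 0.1415 mean [ 0.6242 -0.2263  0.1415]
```

View pics/crop.png

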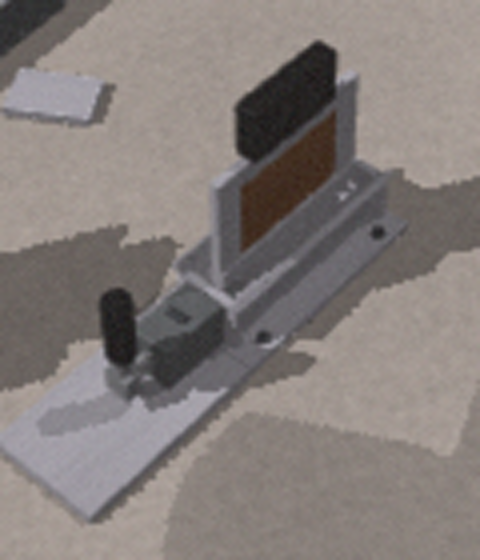

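The crop confirms it: the windowed door in the hinge has an orange-brown view through its window, and the knob and pin housing are at its lower-left end. The fits agree: the guard is at (0.491, 0.099) with its axis at 85°, the knob at (0.503, 0.233) is 135 mm away as specified, and the shoe is at (0.461, -0.240) at 92.3°.

```bash
cat >> h.py <<'E'
def go(p,yaw):  # tool down, tool y along yaw (deg) or half turn
    s=arm.sense(); M=R.from_rotvec(s["orientation"]).as_matrix()
    x=np.array([0,0,-1.]); best=None
    for k in (0,180):
        a=np.radians(yaw+k); y=np.array([np.cos(a),np.sin(a),0]); G=np.stack([x,y,np.cross(x,y)],1)
        w=np.degrees(R.from_matrix(M.T@G).as_rotvec())
        if best is None or np.linalg.norm(w)<np.linalg.norm(best): best=w
    print("t",round(s["t"],2),"pos",s["position"].round(4),"yaw_y",np.degrees(np.arctan2(M[1,1],M[0,1])).round(2),"q6",s["q"][5].round(2),"F",s["wrist_force"].round(1),"g",round(s["grip_width"],4))
    print(" shift mm",((M.T@(np.array(p)-s["position"]))*1000).round(1),"turn",best.round(1))
E
python3 -c "
from h import *
go([.503,.233,.2],-5)"
```

```text
t 0.7 pos [ 0.2764 -0.6159  0.2314] yaw_y -65.83 q6 -0.04 F [-0.6 -0.3 -0.9] g 0.0854
 shift mm [  31.3 -681.7 -554.3] turn [-60.8   0.   -0. ]
```

```bash
python3 -m creep '[[[0,-307,-249],[0,0,0],85],[[0,-307,-249],[0,0,0],85],[[0,-307,-249],[0,0,0],85],[[0,-307,-249],[0,0,0],85],[[0,-307,-249],[0,0,0],85],[[0,-307,-249],[0,0,0],85],[[0,-307,-249],[0,0,0],85],[[0,-307,-249],[0,0,0],85],[[0,-307,-249],[0,0,0],85],[[0,-307,-249],[0,0,0],85]]'
python3 -c "
from h import *
go([.503,.233,.2],-5)"
```

```text
t: 1.53
position: [0.3781, -0.23, 0.2314]
orientation: [1.989, 0.429, -1.987]
wrist_force: [0.7, -0.2, 0.1]
grip_width: 0.0854
t 1.53 pos [ 0.3781 -0.23    0.2314] yaw_y -65.73 q6 0.54 F [ 0.7 -0.2  0.1] g 0.0854
 shift mm [  32.2 -370.7 -304.1] turn [-60.7  -0.1   0. ]
```

```bash
python3 -m creep '[[[0,-293,-240],[-60,0,0],85],[[0,-293,-240],[-60,0,0],85],[[0,-293,-240],[-60,0,0],85],[[0,-293,-240],[-60,0,0],85],[[0,-293,-240],[-60,0,0],85],[[0,-293,-240],[-60,0,0],85],[[0,-293,-240],[-60,0,0],85],[[0,-293,-240],[-60,0,0],85],[[0,-293,-240],[-60,0,0],85],[[0,-293,-240],[-60,0,0],85]]'
python3 -c "
from h import *
go([.503,.233,.17],-5)"
```

```text
t: 2.37
position: [0.4781, 0.1378, 0.2318]
orientation: [1.282, 1.164, -1.276]
wrist_force: [-1.1, -0.8, 0.4]
grip_width: 0.085
t 2.37 pos [0.4781 0.1378 0.2318] yaw_y -5.43 q6 0.32 F [-1.1 -0.8  0.4] g 0.085
 shift mm [ 62.2  15.7 -96.9] turn [-0.4 -0.2 -0.1]
```

```bash
python3 -m creep '[[[20,16,-97],[-0.4,0,0],85],[[20,16,-97],[-0.4,0,0],85],[[20,16,-97],[-0.4,0,0],85],[[42,16,-97],[-0.4,0,0],85],[[42,16,-97],[-0.4,0,0],85],[[62,16,-97],[-0.4,0,0],85],[[62,16,-97],[-0.4,0,0],85],[[62,16,-97],[-0.4,0,0],85],[[62,16,-97],[-0.4,0,0],85],[[62,16,-97],[-0.4,0,0],85]]'
python3 - <<'E'
from h import *
im,d,K,T=snap("wrist"); W=cloud(d,K,T)
for r in models.landmark_of("pin_knob","wrist")[:3]: print(r, ray(r["centre"],.075,K,T))
m=(np.hypot(W[...,0]-.503,W[...,1]-.233)<.03)&(W[...,2]>.088)&(W[...,2]<.11); P=W[m]
if len(P)>5: print(len(P),cv2.minAreaRect(P[:,:2].astype(np.float32)*1000),np.median(P[:,2]))
cv2.imwrite("pics/w1.png",im)
go([.503,.233,.061],-5)
E
```

```text
t: 3.2
position: [0.5034, 0.2263, 0.1708]
orientation: [1.281, 1.162, -1.278]
wrist_force: [-0.1, 0.2, 0.4]
grip_width: 0.0847
{'centre': [257.1, 179.7], 'conf': 0.92} [0.5033466  0.23821686 0.075     ]
336 ((503.4342346191406, 235.05966186523438), (16.89160919189453, 17.107860565185547), 45.6033935546875) 0.09452665504156477
t 3.3 pos [0.5034 0.2265 0.1707] yaw_y -5.47 q6 0.47 F [ 0.5 -0.1  0.2] g 0.0848
 shift mm [109.7  -1.2  -6.3] turn [-0.5 -0.1 -0.1]
```

View pics/w1.png

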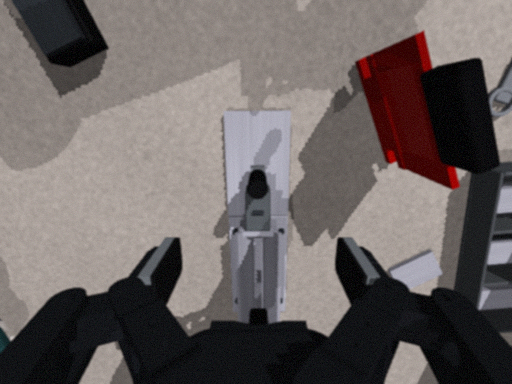

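The knob is at (257,183), centred between the fingers, and nothing is close by. I'll descend in two stages.

```bash
python3 -m creep '[[[0,0,-8],[-0.5,0,0],85],[[25,0,-8],[-0.5,0,0],85],[[45,0,-8],[-0.5,0,0],85],[[60,0,-8],[-0.5,0,0],85],[[60,0,-8],[-0.5,0,0],85],[[60,0,-8],[-0.5,0,0],85],[[60,0,-8],[-0.5,0,0],50],[[60,0,-8],[-0.5,0,0],50],[[60,0,-8],[-0.5,0,0],50],[[60,0,-8],[-0.5,0,0],50]]'
python3 -c "
from h import *
go([.5033,.2345,.061],-5)"
```

```text
t: 4.13
position: [0.5042, 0.235, 0.1105]
orientation: [1.274, 1.167, -1.27]
wrist_force: [-0.0, 0.8, -0.4]
grip_width: 0.0499
t 4.13 pos [0.5042 0.235  0.1105] yaw_y -4.93 q6 0.48 F [-0.   0.8 -0.4] g 0.0499
 shift mm [49.5 -0.9  0.6] turn [ 0.1 -0.1 -0.1]
```

```bash
python3 -m creep '[[[20,-1,0],[0,0,0],50],[[35,-1,0],[0,0,0],50],[[48,-1,0],[0,0,0],50],[[48,-1,0],[0,0,0],50],[[48,-1,0],[0,0,0],10],[[48,-1,0],[0,0,0],10],[[48,-1,0],[0,0,0],10],[[48,-1,0],[0,0,0],10],[[48,-1,0],[0,0,0],10],[[48,-1,0],[0,0,0],10]]'
python3 -c "
from h import *
go([.5033+.0024,.2345+.027,.062],-5)"
```

```text
t: 4.97
position: [0.5034, 0.2351, 0.0625]
orientation: [1.274, 1.166, -1.27]
wrist_force: [-0.5, -0.6, 4.5]
grip_width: 0.0166
t 4.97 pos [0.5034 0.2351 0.0625] yaw_y -4.93 q6 0.48 F [-0.5 -0.6  4.5] g 0.0166
 shift mm [  0.5   0.1 -26.5] turn [ 0.1 -0.1 -0.1]
```

```bash
python3 -m creep '[[[0,0,-4],[0,0,0],5],[[0,0,-8],[0,0,0],5],[[0,0,-12],[0,0,0],5],[[0,0,-16],[0,0,0],5],[[0,0,-20],[0,0,0],5],[[0,0,-23],[0,0,0],5],[[0,0,-26],[0,0,0],5],[[0,0,-27],[0,0,0],5],[[0,0,-27],[0,0,0],5],[[0,0,-27],[0,0,0],5]]'
python3 -c "
from h import *
go([.5033+.0024,.2345+.027,.062],-5)"
```

```text
t: 5.8
position: [0.5056, 0.2611, 0.0624]
orientation: [1.272, 1.166, -1.271]
wrist_force: [0.2, -4.2, 9.0]
grip_width: 0.0168
t 5.8 pos [0.5056 0.2611 0.0624] yaw_y -4.88 q6 0.52 F [ 0.2 -4.2  9. ] g 0.0168
 shift mm [ 0.4  0.1 -0.4] turn [ 0.1  0.1 -0.1]
```

```bash
python3 -m creep '[[[0,0,0],[0,0,0],50],[[0,0,0],[0,0,0],50],[[0,0,0],[0,0,0],50],[[0,0,0],[0,0,0],50],[[0,0,0],[0,0,0],50],[[-25,0,0],[0,0,0],50],[[-60,0,0],[0,0,0],50],[[-100,0,0],[0,0,0],50],[[-130,0,0],[0,0,0],60],[[-130,0,0],[0,0,0],60]]'
python3 - <<'E'
from h import *
im,d,K,T=snap("wrist"); W=cloud(d,K,T)
for r in models.landmark_of("pin_knob","wrist")[:3]: print(r, ray(r["centre"],.075,K,T))
m=(np.hypot(W[...,0]-.505,W[...,1]-.25)<.045)&(W[...,2]>.088)&(W[...,2]<.11); P=W[m]
if len(P)>5: print(len(P),cv2.minAreaRect(P[:,:2].astype(np.float32)*1000),np.median(P[:,2]))
go([.4915,.099,.19],-5)
E
```

```text
t: 6.63
position: [0.5091, 0.2638, 0.1996]
orientation: [1.283, 1.163, -1.26]
wrist_force: [1.5, -0.1, 0.6]
grip_width: 0.0598
{'centre': [252.4, 184.9], 'conf': 0.64} [0.50414693 0.26317004 0.075     ]
259 ((505.205810546875, 261.26220703125), (16.584537506103516, 16.99371337890625), 85.88014221191406) 0.09449752421372976
t 6.73 pos [0.5059 0.2623 0.1935] yaw_y -4.93 q6 0.52 F [-0.3 -0.1  0.4] g 0.0599
 shift mm [  3.1  -0.4 163.9] turn [ 0.1 -0.1 -0.2]
```

The released knob stands 26 mm out and stays there. Now I'll move over the guard.

```bash
python3 -m creep '[[[-5,0,30],[0,0,0],60],[[-5,0,70],[0,0,0],60],[[-5,0,110],[0,0,0],60],[[-5,0,145],[0,0,0],60],[[-5,0,164],[0,0,0],60],[[-5,0,164],[0,0,0],60],[[-5,0,164],[0,0,0],60],[[-5,0,164],[0,0,0],60],[[-5,0,164],[0,0,0],60],[[-5,0,164],[0,0,0],60]]'
python3 - <<'E'
from h import *
im,d,K,T=snap("wrist"); W=cloud(d,K,T)
m=(np.hypot(W[...,0]-.491,W[...,1]-.1)<.06)&(W[...,2]>.145)&(W[...,2]<.17); P=W[m]
if len(P)>5: print(len(P),cv2.minAreaRect(P[:,:2].astype(np.float32)*1000),np.median(P[:,2]))
cv2.imwrite("pics/w2.png",im)
go([.4912,.099,.123],-5)
E
```

```text
t: 7.57
position: [0.4905, 0.0993, 0.1958]
orientation: [1.271, 1.169, -1.272]
wrist_force: [1.0, -0.2, 0.4]
grip_width: 0.0601
1926 ((491.3797302246094, 100.672119140625), (69.28907775878906, 16.011058807373047), 84.9832992553711) 0.1575004887273086
t 7.62 pos [0.4906 0.0993 0.196 ] yaw_y -4.84 q6 0.23 F [-0.3  0.2  0.2] g 0.0604
 shift mm [73.   0.7  0.2] turn [ 0.2 -0.   0. ]
```

View pics/w2.png

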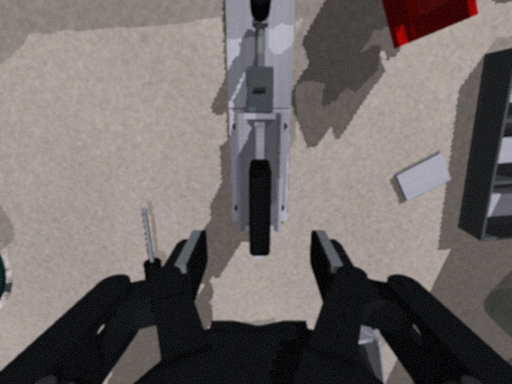

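The grip block sits between the jaws at (260,205), the knob at (260,8) is out, and the door stands in its hinge. The grip centre fits at (0.4914, 0.1005), 69 × 16 mm, at 85°. I'll descend and grip it.

```bash
python3 -m creep '[[[25,1,-1],[0.2,0,0],60],[[45,1,-1],[0.2,0,0],60],[[60,1,-1],[0.2,0,0],60],[[72,1,-1],[0.2,0,0],60],[[72,1,-1],[0.2,0,0],60],[[72,1,-1],[0.2,0,0],5],[[72,1,-1],[0.2,0,0],5],[[72,1,-1],[0.2,0,0],5],[[72,1,-1],[0.2,0,0],5],[[72,1,-1],[0.2,0,0],5]]'
python3 -m creep '[[[0,0,0],[0,0,0],5],[[0,0,0],[0,0,0],5],[[-3,0,0],[0,0,0],5],[[-6,0,0],[0,0,0],5],[[-9,0,0],[0,0,0],5],[[-12,0,0],[0,0,0],5],[[-15,0,0],[0,0,0],5],[[-15,0,0],[0,0,0],5],[[-15,0,0],[0,0,0],5],[[-15,0,0],[0,0,0],5]]'
python3 -c "
from h import *
go([.491,.1,.22],-5)"
```

```text
t: 8.45
position: [0.4927, 0.0994, 0.1258]
orientation: [1.277, 1.164, -1.273]
wrist_force: [-0.9, 0.1, 5.0]
grip_width: 0.015
t: 9.28
position: [0.4916, 0.0991, 0.1392]
orientation: [1.275, 1.166, -1.275]
wrist_force: [-0.4, -0.2, -3.2]
grip_width: 0.0151
t 9.28 pos [0.4916 0.0991 0.1392] yaw_y -5.13 q6 0.24 F [-0.4 -0.2 -3.2] g 0.0151
 shift mm [-80.8  -0.7  -0.8] turn [-0.1  0.   0. ]
```

The force of -3.2 N matches the guard's weight, so it is free of the pin. I'll lift it clear.

```bash
python3 -m creep '[[[-8,0,0],[0,0,0],5],[[-20,0,0],[0,0,0],5],[[-35,0,0],[0,0,0],5],[[-50,0,0],[0,0,0],5],[[-65,0,0],[0,0,0],5],[[-80,0,0],[0,0,0],5],[[-85,0,0],[0,0,0],5],[[-85,0,0],[0,0,0],5],[[-85,0,0],[0,0,0],5],[[-85,0,0],[0,0,0],5]]'
python3 -c "
from h import *
go([.4614,-.2410,.224],2.3)"
```

```text
t: 10.12
position: [0.491, 0.099, 0.2234]
orientation: [1.274, 1.166, -1.276]
wrist_force: [0.5, 0.3, -4.5]
grip_width: 0.015
t 10.12 pos [0.491  0.099  0.2234] yaw_y -5.13 q6 0.24 F [ 0.5  0.3 -4.5] g 0.015
 shift mm [ -0.5   1.  341.3] turn [-7.4  0.   0.1]
```

```bash
python3 -m creep '[[[0,0,10],[0,0,0],5],[[0,0,30],[-1,0,0],5],[[0,0,55],[-2,0,0],5],[[0,0,80],[-3,0,0],5],[[0,0,105],[-4,0,0],5],[[0,0,130],[-5,0,0],5],[[0,0,155],[-6,0,0],5],[[0,0,175],[-7,0,0],5],[[0,0,185],[-7.4,0,0],5],[[0,0,185],[-7.4,0,0],5]]'
python3 -c "
from h import *
go([.4614,-.2410,.224],2.3)"
```

```text
t: 10.95
position: [0.474, -0.0877, 0.2232]
orientation: [1.18, 1.227, -1.184]
wrist_force: [-0.0, 0.5, -3.2]
grip_width: 0.0151
t 10.95 pos [ 0.474  -0.0877  0.2232] yaw_y 2.12 q6 -0.27 F [-0.   0.5 -3.2] g 0.0151
 shift mm [ -0.6 -18.2 152.7] turn [-0.2  0.1  0.1]
```

```bash
python3 -m creep '[[[0,-1,10],[0,0,0],5],[[0,-4,30],[0,0,0],5],[[0,-7,55],[0,0,0],5],[[0,-10,80],[0,0,0],5],[[0,-13,105],[0,0,0],5],[[0,-16,130],[-0.2,0,0],5],[[0,-18,147],[-0.2,0,0],5],[[0,-18,153],[-0.2,0,0],5],[[0,-18,153],[-0.2,0,0],5],[[0,-18,153],[-0.2,0,0],5]]'
python3 - <<'E'
from h import *
out=[]
for n in("wrist","top","side"):
    im,d,K,T=snap(n); W=cloud(d,K,T)
    for nm,c,r,a,b in(("grip",(.4614,-.241),.055,.23,.28),("rim",(.4614,-.241),.1,.03,.055)):
        m=(np.hypot(W[...,0]-c[0],W[...,1]-c[1])<r)&(W[...,2]>a)&(W[...,2]<b); P=W[m]
        if len(P)>5: print(n,nm,len(P),[np.round(q,1) for q in cv2.minAreaRect(P[:,:2].astype(np.float32)*1000)])
    if n!="wrist": out.append(im)
    else: cv2.imwrite("pics/w3.png",im)
cv2.imwrite("pics/s3.png",cv2.resize(out[1][60:220,250:450],None,fx=4,fy=3.75,interpolation=2))
go([.4614,-.2410,.124],2.3)
E
```

```text
t: 11.78
position: [0.463, -0.2382, 0.2238]
orientation: [1.178, 1.231, -1.178]
wrist_force: [-0.8, 0.4, -3.3]
grip_width: 0.0152
wrist grip 10826 [array([ 463. , -235.8]), array([85.3, 65.1]), np.float64(34.8)]
wrist rim 2811 [array([ 461.1, -237.4]), array([ 52.6, 147.9]), np.float64(2.4)]
top grip 265 [array([ 462.2, -220.6]), array([81. , 34.8]), np.float64(4.1)]
top rim 649 [array([ 460.8, -232. ]), array([ 52.5, 135.2]), np.float64(2.3)]
side grip 449 [array([ 463.9, -229.8]), array([54.1, 79.2]), np.float64(60.6)]
side rim 554 [array([ 461.5, -240.6]), array([ 52., 160.]), np.float64(2.5)]
t 11.93 pos [ 0.4632 -0.2376  0.2241] yaw_y 2.54 q6 -0.57 F [-0.6  1.  -3.4] g 0.0151
 shift mm [100.1  -1.9   3.4] turn [ 0.2 -0.   0. ]
```

View pics/s3.png

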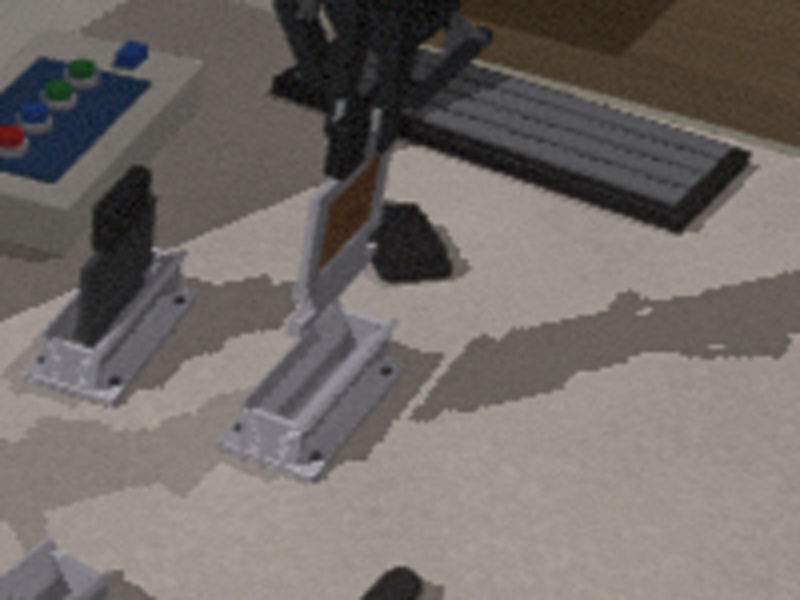

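View pics/w3.png

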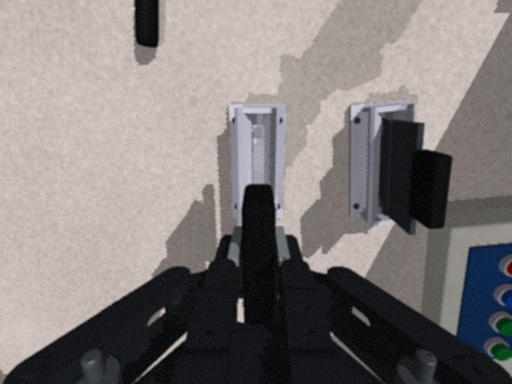

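The side view shows the windowed guard hanging upright over the empty shoe at (310,400). The wrist view shows the shoe slot at (258,160), in line with the grip at (258,250). The steel panel at (400,170) is clear. I'll lower into the flare first.

```bash
python3 -m creep '[[[5,-2,3],[0.2,0,0],5],[[15,-2,3],[0.2,0,0],5],[[25,-2,3],[0.2,0,0],5],[[35,-2,3],[0.2,0,0],5],[[45,-2,3],[0.2,0,0],5],[[53,-2,3],[0.2,0,0],5],[[60,-2,3],[0.2,0,0],5],[[65,-2,3],[0.2,0,0],5],[[65,-2,3],[0.2,0,0],5],[[65,-2,3],[0.2,0,0],5]]'
python3 -c "
from h import *
go([.4614,-.2410,.1245],2.3)"
```

```text
t: 12.77
position: [0.4612, -0.2418, 0.159]
orientation: [1.18, 1.228, -1.18]
wrist_force: [-0.2, -0.5, -3.7]
grip_width: 0.0153
t 12.77 pos [ 0.4612 -0.2418  0.159 ] yaw_y 2.27 q6 -0.57 F [-0.2 -0.5 -3.7] g 0.0153
 shift mm [34.5  0.2 -0.8] turn [-0. -0.  0.]
```

```bash
python3 -m creep '[[[3,0,-1],[0,0,0],5],[[7,0,-1],[0,0,0],5],[[11,0,-1],[0,0,0],5],[[15,0,-1],[0,0,0],5],[[18,0,-1],[0,0,0],5],[[21,0,-1],[0,0,0],5],[[24,0,-1],[0,0,0],5],[[26,0,-1],[0,0,0],5],[[26,0,-1],[0,0,0],5],[[26,0,-1],[0,0,0],5]]'
python3 -c "
from h import *
go([.4614,-.2410,.1245],2.3)"
```

```text
t: 13.6
position: [0.4612, -0.2408, 0.1331]
orientation: [1.18, 1.228, -1.18]
wrist_force: [0.3, 0.7, -3.5]
grip_width: 0.0153
t 13.6 pos [ 0.4612 -0.2408  0.1331] yaw_y 2.27 q6 -0.57 F [ 0.3  0.7 -3.5] g 0.0153
 shift mm [8.6 0.2 0.2] turn [-0. -0.  0.]
```

In the slot with no contact force. Lowering the last bit.

```bash
python3 -m creep '[[[2,0,0],[0,0,0],5],[[4,0,0],[0,0,0],5],[[5,0,0],[0,0,0],5],[[6,0,0],[0,0,0],5],[[7,0,0],[0,0,0],5],[[8,0,0],[0,0,0],5],[[8,0,0],[0,0,0],5],[[8,0,0],[0,0,0],5],[[8,0,0],[0,0,0],5],[[8,0,0],[0,0,0],5]]'
python3 -c "
from h import *
go([.4614,-.2410,.1245],2.3)"
```

```text
t: 14.43
position: [0.4615, -0.2409, 0.1258]
orientation: [1.18, 1.227, -1.18]
wrist_force: [-2.6, 0.5, 2.6]
grip_width: 0.0149
t 14.43 pos [ 0.4615 -0.2409  0.1258] yaw_y 2.27 q6 -0.57 F [-2.6  0.5  2.6] g 0.0149
 shift mm [ 1.3 -0.1  0.1] turn [-0.  0. -0.]
```

The foot has reached the floor at the same TCP height as in the hinge. I'll release and back up.

```bash
python3 -m creep '[[[0,0,0],[0,0,0],40],[[0,0,0],[0,0,0],50],[[0,0,0],[0,0,0],50],[[0,0,0],[0,0,0],50],[[0,0,0],[0,0,0],50],[[-15,0,0],[0,0,0],50],[[-40,0,0],[0,0,0],50],[[-70,0,0],[0,0,0],50],[[-100,0,0],[0,0,0],50],[[-120,0,0],[0,0,0],50]]'
python3 -m creep '[[[0,0,30],[0,0,0],50],[[0,0,70],[0,0,0],50],[[0,0,110],[0,0,0],50],[[0,0,150],[0,0,0],50],[[0,0,150],[0,0,0],50],[[0,0,150],[0,0,0],50],[[0,0,150],[0,0,0],50],[[0,0,150],[0,0,0],50],[[0,0,150],[0,0,0],50],[[0,0,150],[0,0,0],50]]'
python3 - <<'E'
from h import *
o={}
for n in("top","side"):
    im,d,K,T=snap(n); W=cloud(d,K,T); o[n]=im
    for nm,c,r,a,b in(("grip",(.4614,-.241),.055,.146,.2),("knob",(.505,.26),.03,.088,.11)):
        m=(np.hypot(W[...,0]-c[0],W[...,1]-c[1])<r)&(W[...,2]>a)&(W[...,2]<b); P=W[m]
        if len(P)>5: print(n,nm,len(P),[np.round(q,1) for q in cv2.minAreaRect(P[:,:2].astype(np.float32)*1000)],"z med/max",np.median(P[:,2]).round(4),P[:,2].max().round(4))
cv2.imwrite("pics/s4.png",cv2.resize(o["side"][80:270,190:420],(726,600),interpolation=2))
go([.4614,-.2410,.1245],2.3)
E
```

```text
t: 15.27
position: [0.4622, -0.2413, 0.2484]
orientation: [1.18, 1.224, -1.179]
wrist_force: [1.0, 0.1, -0.3]
grip_width: 0.0502
t: 16.1
position: [0.4674, -0.3895, 0.2455]
orientation: [1.179, 1.228, -1.179]
wrist_force: [0.2, 0.1, -0.4]
grip_width: 0.0503
top grip 272 [array([ 461.8, -241.1]), array([16.2, 69.6]), np.float64(2.5)] z med/max 0.1574 0.1618
top knob 53 [array([506.4, 257.8]), array([16.2, 16.3]), np.float64(1.1)] z med/max 0.0944 0.0998
side grip 134 [array([ 459.9, -238.3]), array([16.1, 70.5]), np.float64(2.5)] z med/max 0.1573 0.1615
side knob 60 [array([505.2, 260.2]), array([14.4, 16.9]), np.float64(39.2)] z med/max 0.094 0.097
t 16.2 pos [ 0.4675 -0.3898  0.2456] yaw_y 2.34 q6 -0.78 F [-0.1  0.1 -0.1] g 0.0498
 shift mm [ 121.1   -0.  -149. ] turn [ 0.  0. -0.]
```

View pics/s4.png

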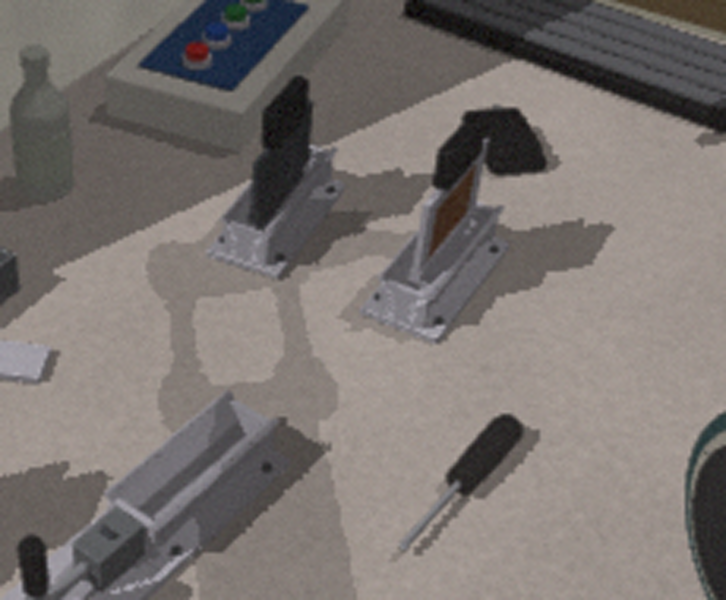

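The windowed guard stands upright in the shoe at (450,220), with its grip top at z 0.157, as it was in the hinge. The hinge is empty and the knob at (33,565) is still out.

```bash
python3 -c "
from cell import arm
print(arm.close_job())"
```

```text
the job is handed in; nothing more can be done
None
```

The guard is parked in the empty shoe and I handed the job in at about 16 s on the robot's clock. I pulled the pin out by its knob, lifted the guard straight up off the hinge, and lowered it into the shoe.

The last checks, taken with the gripper open and clear of everything:
- **Pin:** it stayed out after release. The wrist camera measured 26 mm of travel; the final top and side views put the knob within about 3 mm of that.
- **Guard height:** the top of its grip is at z 0.157, the same as when it stood in the hinge, so it is fully home.
- **Guard position:** it stands upright at about (0.461, -0.240) and 2.5°, in line with the shoe slot (2.3°).
- **Forces:** the wrist force readings stayed under 10 N throughout.

None of the checks failed. The top and side views differ by 2–3 mm, about as far as the calibration allows.

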